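Check the plate gap of a strap press with a feeler gauge

ROBOT

A 6-joint arm with a two-finger parallel gripper is mounted at the origin on the work surface. World frame = base frame: x ahead of the robot, y to its left, z up, the work surface at z = 0. Lengths are in m, angles in rad, forces in N, time in s.
With the tool pointing down it reaches from about 0.375 to 0.825 m from the base axis. Payload 5.5 kg.
Tool frame: the origin (TCP) lies on the centre line of the jaws, within the pads' length; the fingertips stand 22 mm ahead of it and the grasp point (between the pads) lies 3 mm ahead of it; z points along the fingers, y is the direction in which the jaws open and shut (so a half turn about z gives the same grasp; the last joint's range is limited). The gripper opens to 85 mm and grips with 20 to 120 N. Pads are 22 mm wide; open, the fingers measure 114 mm over their backs; the gripper's body (76 mm by 85 mm) begins 54 mm behind the grasp point. The pads swing forward as they close: fully open they stand 13 mm farther back than shut.
Start: joints at [1.18, 0.314, -0.047, 1.21, 0, 1.571], TCP at [0.229, 0.555, 0.253] pointing down, gripper open.
Joint ranges: [-2.67, 2.67], [-0.69, 1.73], [-1.03, 1.25], [-2.08, 2.16], [-1.42, 1.45], [-3.14, 3.14]. Speed limits (rad/s): [2.39, 2.39, 3.01, 3.14, 3.14, 3.14].

INTERFACE

Orientations are given as a rotation vector (axis times angle).
In Python, from plant import bot gives the robot as it stands.
- The arm moves only by the shell command python3 -m creep 'ROWS' [FORCE]. ROWS is JSON, a list of rows, each a list of 7 numbers: the closure in counts, from 0 (fully open) to 255 (shut), then the shift along the tool's x, y, z in cm, then the turn, a rotation vector about the tool's x, y, z in degrees. A call has 1 to 20 rows; each row shifts and turns the commanded pose from where the row before left it, along the tool's axes as they then stand; what a row does not reach is not made up. A row lasts 1/12 s, in which the tool goes at most 41.7 mm and 7.16 degrees, less where a joint would pass 70% of its speed; a pose out of reach is approached as far as the arm can. A call with a gripper value outside its range is refused whole. The fingers move at their own pace and stop on an object; FORCE is the grip in N (left out, the last holds). Time passes only in rows, so rows that do not move let the fingers close. It gives the time, the measured TCP pose, the force and the opening at its end, in the units of the state.
- bot.get_state(): the state, without advancing time (a new reading comes with each control period).
- bot.get_image(name): name is "side" or "top"; returns (picture, depth): 480x640x3 uint8, blue, green, red; 480x640 float32, m along the optical axis (not along the pixel's ray), 0 where there is no reading.
- bot.calibration(name): a dict with "intrinsics" (3x3 intrinsics, pixels), "xyz" and "rotation" of the camera in the world. Camera axes: x right, y up, looking along -z (the intrinsics and any distortion apply to the point x, -y, -z); pixel columns grow to the right and rows downward; lengths in m; the calibration is good to about 2 mm. A picture is of the moment at which its call begins. calibration takes no time and is no camera call.
- bot.sign_off(): hands the job in, once; it reports no verdict.
The state is a dict: "clock": time; "joint_pos": joint angles; "joint_vel": joint speeds; "joint_torque": joint torques, N m; "position": TCP position; "tool_rot": TCP orientation; "contact_force": force on the tool from outside, world axes, zero at the start; "wrist_torque": the same for the moment, N m; "opening": opening from 0.0 (shut) to 1.0 (fully open).
Only numpy, scipy, OpenCV 4.12 (cv2) and the standard library are available. Lean on these libraries where they do the work, as an engineer would, in place of code of your own. Each camera call takes 0.05 s, during which the arm holds its last target. There are 200 camera calls.

TASK

Draw the red-knobbed locking pin straight up out of the little strap press and park it upright in the open notch of the yellow side bracket, collar resting on the bracket, and let go of it. Then take the feeler gauge by its orange handle, keep it level and slide its blade straight into the tapering gap between the two plates until it drags snugly: gripped by both plates, with the sprung upper plate raised by only about 1 mm (never by more than 4 mm). Finish while still holding the gauge at that depth, and leave the spool, the jar and the tray where they are.

Things in the scene. Friction and masses are not known exactly. Their poses are not given: they have to be found in the camera images.
- throat (a point): Middle of the mouth of the fixed strap press, on the top face of its level aluminium lower plate (100 deep x 60 mm wide), 50 mm above the bench. x points level into the gap (the way the blade goes in), y towards the side bracket, z up. The pin's bore is 20 mm along x: 14 mm wide through the upper plate, 12 mm wide and 25 mm deep in the lower. Flared lips reach 13 mm out in front.
- upper_plate (a point): Top of the steel upper plate near the mouth (56 wide, 75 mm deep), 5 mm inside and 20 to 22 mm above throat, axes as there. It rises straight up on springs. It slopes down inwards 0.12 mm per mm: the gap is 8.6 to 11.2 mm high at the mouth (set differently each time) and narrows to the blade's 4 mm somewhere 38 to 60 mm in.
- presser (a joint): How far the sprung upper plate is raised above its rest, m (0 at rest, 0.008 at most). It takes about 3 N to start lifting it and 0.6 N more per mm. Once the blade touches both plates, every 8 mm further in raises it by 1 mm; sliding the blade in then takes roughly 4 to 8 N, before that almost nothing.
- press: The whole fixed press; origin under the middle of its base slab (140 x 110 x 12 mm), 50 mm along x from the mouth; axes as for throat. A blue head bar on two columns crosses it 57 to 83 mm along x from the mouth, 110 mm wide, its black knob and rods up to 122 mm above the bench.
- notch (a point): Centre of the parking notch, on the top face of the yellow side bracket (60 mm wide along x, 12 mm thick), 74 mm above the bench; axes as for throat, from which it lies 20 mm along x, 78 mm along y, 24 mm up. A slot 16 mm wide across x, right through the bracket, from y = -14 mm to its open outer end at +21 mm. The shank hangs through it, the collar rests on the bracket.
- pin_knob (a point): Middle of the red knob (22 mm diameter, 28 mm tall) of the loose steel locking pin (60 g), z up along the pin. Below it a collar, 26 mm diameter, 4 mm thick, then a shank 10 mm in diameter, 53 mm long. At the start it stands on the floor of its bore, knob middle 46 mm above the throat point, leaning up to 4 degrees; lifted 55 mm it is clear of the upper plate.
- pin_collar (a point): Underside of the pin's collar, on the pin's axis, 18 mm below the middle of the knob and 53 mm above the shank tip; z along the pin. When parked it is level with the notch point.
- gauge_handle (a point): Centre of the feeler gauge's orange handle: 80 mm long along x, 18 mm wide along y, 30 mm tall along z; it lies on the bench with z up, so this point is 15 mm above the bench. The blade sticks out along +x from the handle's front end at this height. Whole gauge about 160 g.
- blade_tip (a point): Middle of the end edge of the gauge's steel blade, 135 mm ahead of the handle's centre along x. The blade is 95 mm long, 20 mm wide, 4 mm thick (2 mm above and below this point). It flexes up or down at the handle like a spring (about 3 N m per rad, 0.15 rad at most: 1 N at the tip bends it by about 3 mm).
- spool: Bystander: blue thread spool, 48 mm diameter, 60 mm tall, standing; origin at its underside.
- jar: Bystander: small glass jar with yellow lid, 44 mm diameter, 55 mm tall; origin at its underside.
- tray: Bystander: grey open tray, 90 x 70 x 25 mm; origin at its underside.
Not all that is in view belongs to the job. There is more than one size of the part that bears gauge_handle; the job needs the smaller.

How it is judged:
By the outcome, as a careful person would: the job done as asked, in the order asked, and still so for the second after the job is handed in, while the arm keeps its last pose, push and grip.
It also fails if it takes over 61 s, if anything falls off the work surface, if the arm or the gripper's body presses on something with over 40 N, if the wrist force passes 120 N, or if a joint passes its speed limit or range.

## Working session

There is one attempt and no reset: what is moved stays moved. The work goes in short steps, Python scripts to look and compute and a shell command to move; the robot and the scene stay as the last step left them, time stands still between calls to the robot, and variables do not carry over. Pictures are saved under pics/ and viewed, about 8 in all and at most 12, crops included, and the job is handed in when it is done.

```bash
ls; mkdir -p pics; cat > h.py <<'E'
import numpy as np,cv2
from plant import bot
from scipy.spatial.transform import Rotation as R
def cam(n):
    c=bot.calibration(n); return c
def cloud(n,d):
    c=cam(n);K=np.array(c["intrinsics"]);v,u=np.mgrid[0:480,0:640]
    P=np.stack([(u-K[0,2])/K[0,0]*d,-(v-K[1,2])/K[1,1]*d,-d],-1)
    r=np.array(c["rotation"]); r=r if r.shape==(3,3) else R.from_rotvec(r).as_matrix()
    return P@r.T+np.array(c["xyz"])
def proj(n,p):
    c=cam(n);K=np.array(c["intrinsics"]);r=np.array(c["rotation"]); r=r if r.shape==(3,3) else R.from_rotvec(r).as_matrix()
    q=(np.array(p)-c["xyz"])@r; return K[0,0]*q[0]/-q[2]+K[0,2],K[1,1]*-q[1]/-q[2]+K[1,2]
E
python3 - <<'E'
from h import *
for n in("top","side"):
    print(n,cam(n)); i,d=bot.get_image(n); cv2.imwrite(f"pics/{n}0.png",i); np.save(f"{n}0.npy",d)
print(bot.get_state())
E
```

```text
pics
top {'intrinsics': array([[611.17611165,   0.        , 319.28472105],
       [  0.        , 611.17611165, 248.03365151],
       [  0.        ,   0.        ,   1.        ]]), 'xyz': array([0.40352803, 0.16289683, 1.84541552]), 'rotation': array([ 0.07141835, -0.0798314 , -1.55079817])}
side {'intrinsics': array([[500.49425281,   0.        , 326.34780964],
       [  0.        , 500.49425281, 241.88388166],
       [  0.        ,   0.        ,   1.        ]]), 'xyz': array([ 0.20446832, -0.90944484,  0.74356932]), 'rotation': array([ 1.02244089, -0.18368344, -0.27778285])}
{'clock': 0.1, 'joint_pos': array([ 1.18001160e+00,  3.14156378e-01, -4.79677986e-02,  1.21019722e+00,
       -7.08114515e-06,  1.57084260e+00]), 'joint_vel': array([ 0.0012665 , -0.00133418,  0.00241894, -0.00030375, -0.00092778,
        0.00190716]), 'joint_torque': array([ 1.44355827e-04, -5.40766346e+01,  3.40540767e+01,  1.12102402e-02,
        4.09469953e-05,  2.95010736e-06]), 'position': array([0.22836767, 0.55432166, 0.25252506]), 'tool_rot': array([-6.09959754e-01, -3.08151448e+00,  2.35193717e-03]), 'contact_force': array([-1.07639642,  0.46809835,  0.43998777]), 'wrist_torque': array([ 0.00429356,  0.05400966, -0.00466686]), 'opening': 0.9988966012409071}
```

View pics/top0.png

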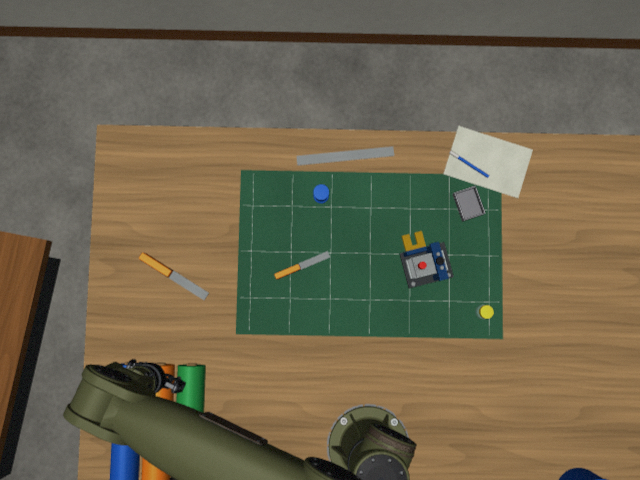

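View pics/side0.png

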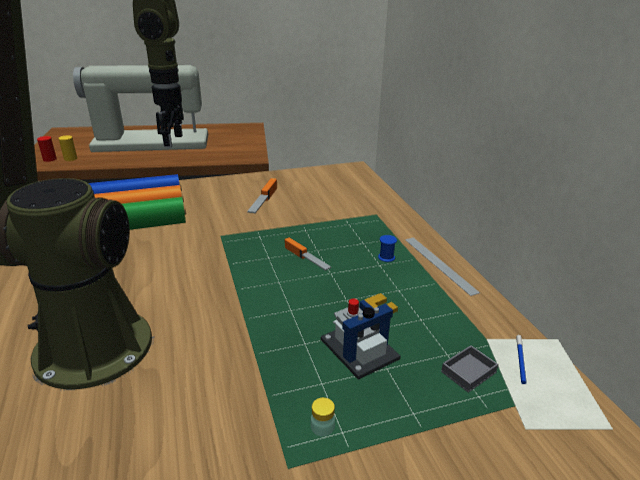

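The top view shows the press at about (427,265) with its red knob at (422,266). The bracket notch is at (414,238), opening toward the image top, and the mouth faces left. There are two orange-handled gauges, at (300,265) on the mat and at (172,275) off it. The one on the mat looks smaller, so I'll measure both.

```bash
python3 - <<'E'
from h import *
i=cv2.imread("pics/top0.png");d=np.load("top0.npy");P=cloud("top",d)
print("bench z at mat",P[300,350],P[230,450])
hsv=cv2.cvtColor(i,cv2.COLOR_BGR2HSV)
def comp(name,lo,hi,zmin=.004,roi=None,n0=8):
    m=cv2.inRange(hsv,lo,hi)
    if roi: z=np.zeros_like(m);z[roi[1]:roi[3],roi[0]:roi[2]]=1;m*=z
    n,l,s,c=cv2.connectedComponentsWithStats(m)
    for k in range(1,n):
        if s[k,4]<n0: continue
        q=P[l==k]; q=q[q[:,2]>zmin]
        if len(q)<5: continue
        top=q[q[:,2]>np.percentile(q[:,2],60)-.004]
        (c2,sz,a)=cv2.minAreaRect((top[:,:2]*1000).astype(np.float32))
        pc=np.linalg.svd(top[:,:2]-top[:,:2].mean(0),full_matrices=False)[2][0]
        print(name,c[k].round(1),s[k,4],"ctr",np.round(c2,1),"size",np.round(sz,1),"ang",round(a,1),"dir",round(np.degrees(np.arctan2(pc[1],pc[0])),1),"z",np.percentile(q[:,2],[5,50,95]).round(4))
comp("orange",(8,150,120),(20,255,255),roi=(100,200,350,330))
comp("bladeA",(0,0,100),(180,60,255),-.01,roi=(295,245,340,275))
comp("bladeB",(0,0,100),(180,60,255),-.01,roi=(165,265,215,305))
comp("red",(0,150,80),(6,255,255),roi=(400,220,460,300))
comp("yellow",(18,150,100),(32,255,255),roi=(390,220,460,300))
comp("blue",(105,120,40),(130,255,255),roi=(390,220,470,300))
comp("spool",(105,120,40),(130,255,255),roi=(300,170,350,210))
q=P[225:300,390:465];zs=q[...,2]
print(np.histogram(zs,bins=np.arange(0,.14,.004)))
for lo,hi in((.008,.016),(.066,.078)):
    s=q[(zs>lo)&(zs<hi)][:,:2];print(lo,cv2.minAreaRect((s*1000).astype(np.float32)))
c=np.hstack([cv2.resize(i[225:300,390:465],(400,400),interpolation=3),cv2.resize(i[240:290,265:340],(400,267),interpolation=3)[:267].copy() if 0 else cv2.resize(i[228:303,265:340],(400,400),interpolation=3)])
cv2.imwrite("pics/crop1.png",c)
E
```

```text
bench z at mat [0.42693674 0.05944664 0.00250809] [ 0.64420045 -0.24104635  0.00665815]
orange [154.4 264. ] 298 ctr [458.3 428.7] size [541.   44.2] ang 73.7 dir 72.2 z [0.0302 0.0386 0.0471]
orange [286.7 271.2] 166 ctr [507.7 249.4] size [17.2 78.2] ang 24.7 dir -66.3 z [0.0213 0.0301 0.0368]
bladeA [302.5 251.5] 8 ctr [570.5 205.2] size [3.3 9.1] ang 0.6 dir 103.7 z [-0.0031  0.002   0.0043]
bladeA [314.7 259.4] 239 ctr [543.6 168.9] size [19.2 93.8] ang 23.6 dir -65.8 z [0.0002 0.0158 0.0247]
bladeB [188.5 285.1] 393 ctr [425.3 385.7] size [443.8  59.6] ang 76.8 dir 65.3 z [0.0126 0.0224 0.0291]
red [421.6 264.9] 46 ctr [ 528.5 -138.3] size [17.4 18.4] ang 5.5 dir 142.8 z [0.0916 0.1077 0.1163]
yellow [413.4 241. ] 268 ctr [ 601.8 -118.9] size [44.2 61.1] ang 15.5 dir 104.4 z [0.0661 0.0742 0.0812]
blue [432.1 259. ] 404 ctr [ 541.9 -186.2] size [105.2  27.8] ang 15.4 dir -164.9 z [0.045  0.1032 0.114 ]
spool [320.7 193.2] 247 ctr [584.4 149.8] size [361.2  41.5] ang 1.1 dir 178.2 z [0.0076 0.0584 0.066 ]
(array([1179,  787,  402,  213,  110,   31,   10,   10,    3,    6,   20,
         32,   37,   22,   23,   90,  146,  210,  172,  130,   45,   13,
         10,    8,   28,   61,  108,   93,   78,   37,   14,    6,    2,
          0]), array([0.   , 0.004, 0.008, 0.012, 0.016, 0.02 , 0.024, 0.028, 0.032,
       0.036, 0.04 , 0.044, 0.048, 0.052, 0.056, 0.06 , 0.064, 0.068,
       0.072, 0.076, 0.08 , 0.084, 0.088, 0.092, 0.096, 0.1  , 0.104,
       0.108, 0.112, 0.116, 0.12 , 0.124, 0.128, 0.132, 0.136]))
0.008 ((546.0433349609375, -170.54684448242188), (223.92141723632812, 225.59217834472656), 1.058857798576355)
0.066 ((554.1397705078125, -137.6300048828125), (146.90943908691406, 73.46250915527344), 14.581595420837402)
```

View pics/crop1.png

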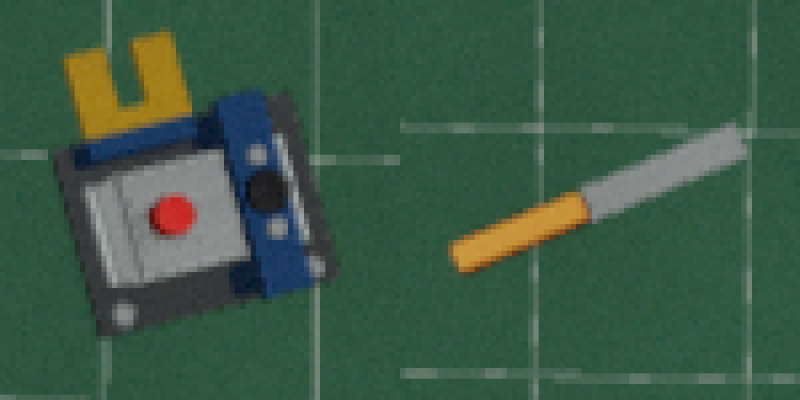

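Gauge A at (300,265) has a 78x17 mm handle and a 94 mm blade, which matches the description. B at (172,275) is clearly larger, with a handle of about 105 mm, so A is the target. In the crop, the press features agree with each other to about 1.5 mm, with a yaw of about 15.2°. Next I'll go above the pin.

```bash
cat >> h.py <<'E'
YP=np.radians(15.2); yp=np.array([np.cos(YP),np.sin(YP),0]); xp=np.array([np.sin(YP),-np.cos(YP),0])
def delta(p,yaw=None):
    """shift in tool axes (cm) to world p; turn about tool z (deg) to bring jaw axis y to world yaw (deg)"""
    s=bot.get_state();M=R.from_rotvec(s["tool_rot"]).as_matrix()
    print("clock",round(s["clock"],2),"pos",s["position"].round(4),"jaw yaw",round(np.degrees(np.arctan2(M[1,1],M[0,1])),2),"tilt",(M[:,2]).round(4),"F",s["contact_force"].round(2),"op",round(s["opening"],3))
    print("shift cm",(M.T@(np.array(p)-s["position"])*100).round(2))
    if yaw is not None:
        t=np.degrees(np.arctan2(M[1,1],M[0,1]))-yaw; print("turn z",round((t+90)%180-90,2))
E
python3 -c "
from h import *
delta([.5285,-.138,.20],15.2)"
```

```text
clock 0.1 pos [0.2284 0.5543 0.2525] jaw yaw 67.61 tilt [-6.0e-04 -1.4e-03 -1.0e+00] F [-1.08  0.47  0.44] op 0.999
shift cm [-54.12 -52.57   5.33]
turn z 52.41
```

```bash
python3 -m creep '[[60,-2.7,-2.63,0,0,0,0],[60,-2.7,-2.63,0,0,0,0],[60,-2.7,-2.63,0,0,0,0],[60,-2.7,-2.63,0,0,0,0],[60,-2.7,-2.63,0,0,0,0],[60,-2.7,-2.63,0,0,0,0],[60,-2.7,-2.63,0,0,0,0],[60,-2.7,-2.63,0,0,0,0],[60,-2.7,-2.63,0,0,0,0],[60,-2.7,-2.63,0,0,0,0],[60,-2.7,-2.63,0,0,0,0],[60,-2.7,-2.63,0,0,0,0],[60,-2.7,-2.63,0,0,0,0],[60,-2.7,-2.63,0,0,0,0],[60,-2.7,-2.63,0,0,0,0],[60,-2.7,-2.63,0,0,0,0],[60,-2.7,-2.63,0,0,0,0],[60,-2.7,-2.63,0,0,0,0],[60,-2.7,-2.63,0,0,0,0],[60,-2.7,-2.63,0,0,0,0]]' 60
python3 -m creep '[[60,0,0,0,0,0,6.55],[60,0,0,0.5,0,0,6.55],[60,0,0,0.5,0,0,6.55],[60,0,0,0.5,0,0,6.55],[60,0,0,0.5,0,0,6.55],[60,0,0,0.5,0,0,6.55],[60,0,0,0.5,0,0,6.55],[60,0,0,0.5,0,0,6.55],[60,0,0,0,0,0,0]]'
python3 - <<'E'
from h import *
delta([.5285,-.138,.120],15.2)
i,d=bot.get_image("side");np.save("s1.npy",d)
cv2.imwrite("pics/s1.png",cv2.resize(i[190:390,250:490],(720,600),interpolation=cv2.INTER_CUBIC))
p=bot.get_state()["position"];print(proj("side",p),proj("side",[.5285,-.138,.096]))
E
```

```text
clock: 1.77
position: [0.5276, -0.1392, 0.253]
tool_rot: [-0.61, -3.081, -0.0]
contact_force: [1.0, -0.0, 0.1]
opening: 0.762
clock: 2.52
position: [0.5266, -0.1371, 0.2169]
tool_rot: [-1.91, -2.491, 0.002]
contact_force: [0.5, 0.2, -0.3]
opening: 0.766
clock 2.52 pos [ 0.5266 -0.1371  0.2169] jaw yaw 15.05 tilt [-2.4e-03  6.0e-04 -1.0e+00] F [ 0.49  0.24 -0.31] op 0.766
shift cm [-0.15  0.18  9.69]
turn z -0.15
(np.float64(353.49706399907717), np.float64(255.7883895269921)) (np.float64(351.55542890066073), np.float64(304.9142705347553))
```

View pics/s1.png

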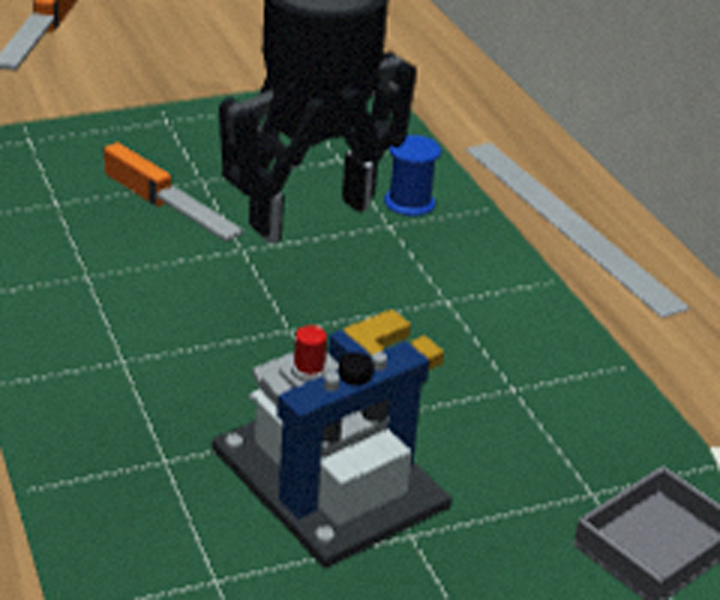

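The crop shows the open gripper above the press and the knob near (311,349) in the crop, about 2 px right of where I predicted it. I'll combine both cameras.

```bash
python3 - <<'E'
from h import *
from scipy.optimize import least_squares
s,_=bot.get_image("side")
def red(i,roi):
    h=cv2.cvtColor(i,cv2.COLOR_BGR2HSV);m=cv2.inRange(h,(0,150,60),(6,255,255))|cv2.inRange(h,(174,150,60),(180,255,255))
    z=np.zeros_like(m);z[roi[1]:roi[3],roi[0]:roi[2]]=1;m*=z;v,u=np.nonzero(m);return u,v,m
u,v,m=red(s,(330,280,380,330));print("side red",u.min(),u.max(),v.min(),v.max(),u.mean(),v.mean())
# knob outline: rotate check of axis
print(cv2.minAreaRect(np.stack([u,v],1).astype(np.float32)))
t=cv2.imread("pics/top0.png");u2,v2,_=red(t,(400,220,460,300));print("top",u2.mean(),v2.mean(),np.ptp(u2),np.ptp(v2))
# knob silhouettes: model cylinder projection centroid, lean free
def cyl(c,ax):
    ax=ax/np.linalg.norm(ax);a=np.linspace(0,2*np.pi,40);e1=np.cross(ax,[0,1,0]);e1/=np.linalg.norm(e1);e2=np.cross(ax,e1)
    return np.concatenate([c+k*ax+.011*(np.cos(a)[:,None]*e1+np.sin(a)[:,None]*e2) for k in(-.014,.014)])
def cen(n,c,ax):
    p=np.array([proj(n,q) for q in cyl(c,ax)]).astype(np.float32);h=cv2.convexHull(p);M=cv2.moments(h);return np.array([M['m10']/M['m00'],M['m01']/M['m00']])
f=lambda x:np.r_[cen("side",x,np.array([0,0,1.]))-[u.mean(),v.mean()],cen("top",x,np.array([0,0,1.]))-[u2.mean(),v2.mean()]]
r=least_squares(f,[.5285,-.138,.096],x_scale=.01,diff_step=1e-3);print(r.x,f(r.x))
E
```

```text
side red 348 358 298 314 352.9929078014184 305.9148936170213
((353.0099792480469, 305.9299621582031), (9.616652488708496, 15.980613708496094), 8.13010311126709)
top 421.6304347826087 264.89130434782606 7 6
[ 0.53066693 -0.14000673  0.09431692] [-0.16040536  0.01466227  0.0703766  -0.20965101]
```

```bash
python3 -m creep '[[60,-0.3,0.28,1.0,0,0,0],[60,0,0,2.0,0,0,0],[60,0,0,2.0,0,0,0],[60,0,0,2.0,0,0,0],[60,0,0,1.5,0,0,0],[60,0,0,1.0,0,0,0],[60,0,0,0.7,0,0,0],[60,0,0,0.5,0,0,0],[60,0,0,0.4,0,0,0],[60,0,0,0,0,0,0],[60,0,0,0,0,0,0]]' 60
python3 - <<'E'
from h import *
delta([.530,-.139,.105],15.2)
i,d=bot.get_image("side")
cv2.imwrite("pics/s2.png",cv2.resize(i[240:360,290:430],(700,600),interpolation=cv2.INTER_CUBIC))
E
```

```text
clock: 3.53
position: [0.5313, -0.1396, 0.1077]
tool_rot: [1.907, 2.496, 0.0]
contact_force: [-0.2, 0.5, -0.3]
opening: 0.764
clock 3.53 pos [ 0.5313 -0.1396  0.1077] jaw yaw 15.22 tilt [ 7.e-04 -2.e-04 -1.e+00] F [-0.16  0.52 -0.33] op 0.764
shift cm [ 0.09 -0.11  0.27]
turn z 0.02
```

View pics/s2.png

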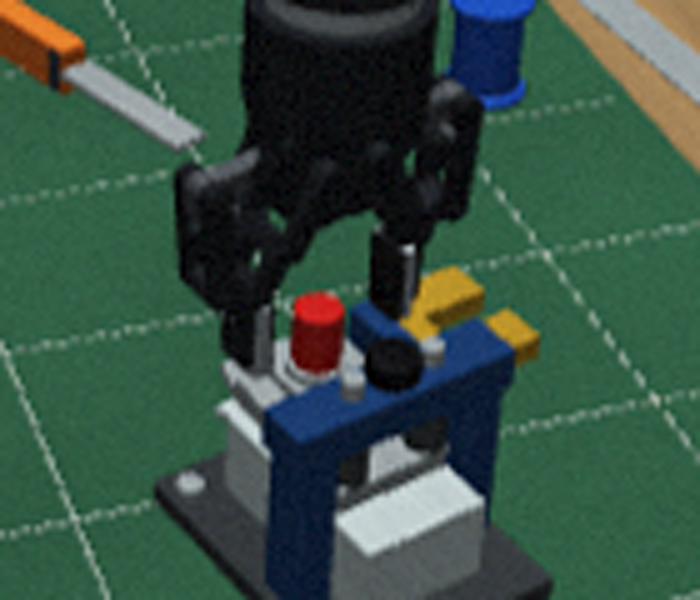

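The knob sits between the fingers at about (318,335) in the crop, centred, and the tips are above the collar. Closing now.

```bash
python3 -m creep '[[60,0.05,-0.05,0.1,0,0,0],[120,0,0,0,0,0,0],[160,0,0,0,0,0,0],[200,0,0,0,0,0,0],[255,0,0,0,0,0,0],[255,0,0,0,0,0,0],[255,0,0,0,0,0,0],[255,0,0,0,0,0,0],[255,0,0,0,0,0,0]]' 50
python3 -c "
from h import *
delta([.530,-.139,.105],15.2)"
```

```text
clock: 4.33
position: [0.5305, -0.1392, 0.1066]
tool_rot: [1.908, 2.496, 0.0]
contact_force: [-0.3, 0.1, 4.0]
opening: 0.237
clock 4.33 pos [ 0.5305 -0.1392  0.1066] jaw yaw 15.21 tilt [ 3.e-04 -2.e-04 -1.e+00] F [-0.26  0.06  4.05] op 0.237
shift cm [ 0.03 -0.04  0.16]
turn z 0.01
```

```bash
python3 -m creep '[[255,0,0,-0.2,0,0,0],[255,0,0,-0.4,0,0,0],[255,0,0,-0.6,0,0,0],[255,0,0,-0.8,0,0,0],[255,0,0,-0.8,0,0,0],[255,0,0,-0.8,0,0,0],[255,0,0,-0.8,0,0,0],[255,0,0,-0.8,0,0,0],[255,0,0,-0.7,0,0,0],[255,0,0,-0.5,0,0,0],[255,0,0,-0.3,0,0,0],[255,0,0,0,0,0,0],[255,0,0,0,0,0,0]]'
python3 - <<'E'
from h import *
delta([.530,-.139,.105],15.2)
i,d=bot.get_image("side")
cv2.imwrite("pics/s3.png",cv2.resize(i[220:340,290:430],(700,600),interpolation=cv2.INTER_CUBIC))
E
```

```text
clock: 5.42
position: [0.5303, -0.1391, 0.1732]
tool_rot: [-1.908, -2.496, 0.0]
contact_force: [0.8, -0.0, -1.1]
opening: 0.239
clock 5.42 pos [ 0.5303 -0.1391  0.1732] jaw yaw 15.21 tilt [-1.e-04 -0.e+00 -1.e+00] F [ 0.76 -0.04 -1.14] op 0.239
shift cm [ 0.02 -0.02  6.82]
turn z 0.01
```

View pics/s3.png

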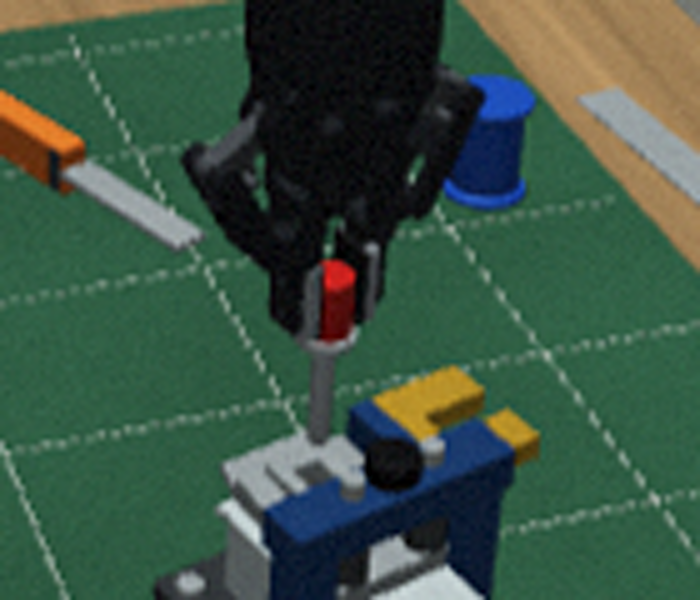

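```bash
python3 - <<'E'
from h import *
p=bot.get_state()["position"]
c=lambda q:tuple(np.round([(q[0]-290)*5,(q[1]-220)*5],1))
k=p-[0,0,.003+.006]
print("knob top",c(proj("side",k+[0,0,.014])),"tip",c(proj("side",k-[0,0,.071])), "collar under",c(proj("side",k-[0,0,.018])))
print("tip +5mm xp",c(proj("side",k-[0,0,.071]+.005*xp)),"yp",c(proj("side",k-[0,0,.071]+.005*yp)))
print("knob +5mm xp",c(proj("side",k+.005*xp)),c(proj("side",k)))
E
```

```text
knob top (np.float64(322.0), np.float64(263.3)) tip (np.float64(311.9), np.float64(431.1)) collar under (np.float64(318.1), np.float64(328.1))
tip +5mm xp (np.float64(318.9), np.float64(437.4)) yp (np.float64(321.5), np.float64(427.2))
knob +5mm xp (np.float64(327.6), np.float64(298.0)) (np.float64(320.3), np.float64(291.9))
```

The crop shows the pin held clear of the press: knob at about (338,300), shank tip at about (318,440). It may be leaning slightly, so I'll measure that numerically.

```bash
cat > lean.py <<'E'
from h import *
def shank(i,r0,r1,c0,c1):
    g=i.astype(float);ex=(g[...,2]-g[...,1]) # r-g: green bg strongly negative
    out=[]
    for r in range(r0,r1):
        row=ex[r,c0:c1];bg=np.median(np.r_[row[:4],row[-4:]]);w=np.clip(row-bg,0,None);w[w<8]=0
        if w.sum()>20: out.append((r,c0+(w*np.arange(len(row))).sum()/w.sum(),w.sum()))
    return np.array(out)
E
python3 - <<'E'
from lean import *
i,d=bot.get_image("side")
o=shank(i,288,312,342,367);print(o.round(1).tolist())
h=cv2.cvtColor(i,cv2.COLOR_BGR2HSV);m=cv2.inRange(h,(0,150,60),(6,255,255))|cv2.inRange(h,(174,150,60),(180,255,255))
v,u=np.nonzero(m[265:295,340:375]);print([(r+265,int(u[v==r].min()+340),int(u[v==r].max()+340)) for r in np.unique(v)])
p=bot.get_state()["position"];k=p-[0,0,.009]
for z in(.014,-.014,-.022,-.045,-.071):print(z,np.round(proj("side",k+[0,0,z]),1))
cv2.imwrite("pics/s4.png",cv2.resize(i[265:315,335:385],(600,600),interpolation=cv2.INTER_CUBIC))
E
```

```text
[[288.0, 354.7, 737.0], [289.0, 354.7, 483.0], [290.0, 354.8, 321.0], [291.0, 354.5, 224.5], [292.0, 353.0, 211.0], [293.0, 353.0, 211.0], [294.0, 353.3, 193.0], [295.0, 353.0, 216.0], [296.0, 353.7, 192.5], [297.0, 353.0, 187.0], [298.0, 354.5, 286.0], [299.0, 359.5, 313.0], [300.0, 360.2, 251.0], [301.0, 358.8, 195.0], [302.0, 356.0, 198.0], [303.0, 354.7, 240.0], [304.0, 356.3, 235.0], [305.0, 356.3, 283.0], [306.0, 356.7, 347.0], [307.0, 356.3, 336.0], [308.0, 361.5, 31.5], [311.0, 364.6, 31.0]]
[(np.int64(272), 354, 358), (np.int64(273), 355, 360), (np.int64(274), 355, 360), (np.int64(275), 354, 360), (np.int64(276), 354, 360), (np.int64(277), 354, 360), (np.int64(278), 355, 360), (np.int64(279), 355, 360), (np.int64(280), 355, 360), (np.int64(281), 355, 359), (np.int64(282), 355, 359), (np.int64(283), 355, 359), (np.int64(284), 354, 359), (np.int64(285), 354, 358), (np.int64(286), 354, 358), (np.int64(287), 354, 358), (np.int64(288), 355, 355)]
0.014 [354.4 272.7]
-0.014 [353.7 284.1]
-0.022 [353.5 287.3]
-0.045 [352.9 296.3]
-0.071 [352.3 306.3]
```

View pics/s4.png

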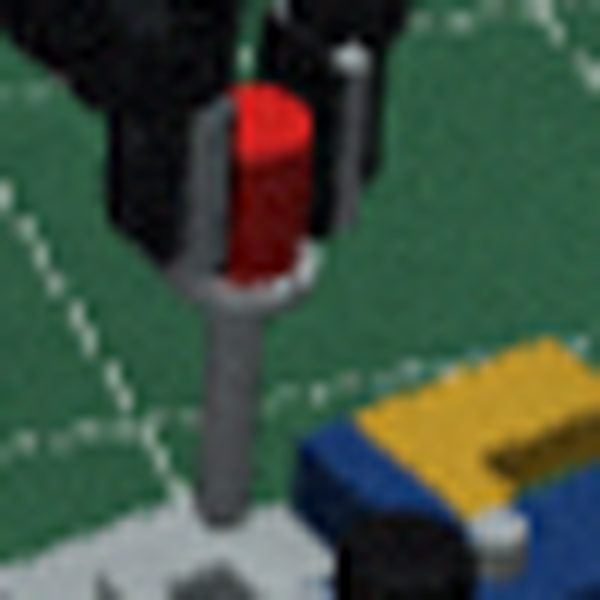

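The shank is within 1° of vertical and stands over its bore. The notch is exactly +78 mm along press y, which is tool y here.

```bash
python3 -m creep '[[255,0,0.3,0,0,0,0],[255,0,0.7,0,0,0,0],[255,0,1.0,0,0,0,0],[255,0,1.2,0,0,0,0],[255,0,1.2,0,0,0,0],[255,0,1.2,0,0,0,0],[255,0,1.0,0,0,0,0],[255,0,0.7,0,0,0,0],[255,0,0.4,0,0,0,0],[255,0,0.1,0,0,0,0],[255,0,0,0,0,0,0],[255,0,0,0,0,0,0]]'
python3 - <<'E'
from lean import *
delta([.530,-.139,.105],15.2)
i,d=bot.get_image("side")
p=bot.get_state()["position"];k=p-[0,0,.009];print(proj("side",k-[0,0,.071]))
t,dt=bot.get_image("top")
a=cv2.resize(i[250:310,365:425],(600,600),interpolation=cv2.INTER_CUBIC)
cv2.imwrite("pics/s5.png",a)
E
```

```text
clock: 6.52
position: [0.6052, -0.1187, 0.1732]
tool_rot: [-1.908, -2.495, 0.001]
contact_force: [0.3, 0.3, -0.9]
opening: 0.239
clock 6.52 pos [ 0.6052 -0.1187  0.1732] jaw yaw 15.2 tilt [-5.e-04 -0.e+00 -1.e+00] F [ 0.27  0.31 -0.91] op 0.239
shift cm [ 0.01 -7.79  6.83]
turn z 0.0
(np.float64(381.38695159007494), np.float64(294.38448489936025))
```

View pics/s5.png

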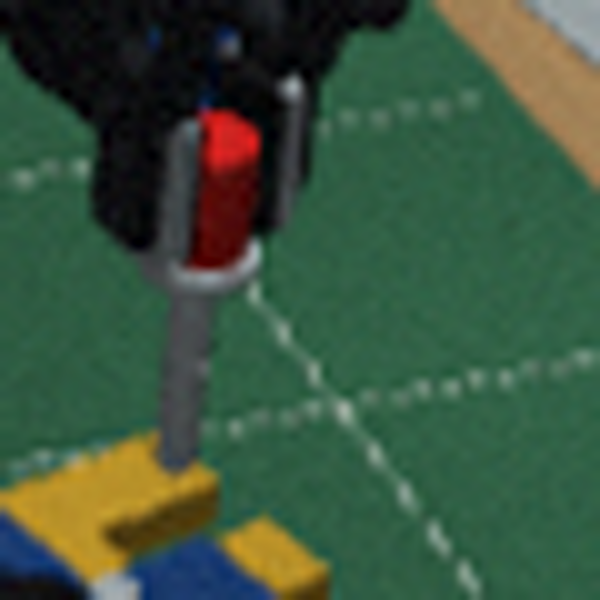

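The shank tip at (177,465) should land near (174,535) in the crop. That is inside the slot, about 3 mm outward of centre, so I'll lower the pin.

```bash
python3 -m creep '[[255,0,0,0.3,0,0,0],[255,0,0,0.6,0,0,0],[255,0,0,0.6,0,0,0],[255,0,0,0.5,0,0,0],[255,0,0,0.5,0,0,0],[255,0,0,0.5,0,0,0],[255,0,0,0,0,0,0]]'
python3 -c "
from h import *
delta([.6052,-.1187,.1035],15.2)"
```

```text
clock: 7.2
position: [0.6048, -0.1185, 0.1418]
tool_rot: [-1.907, -2.494, 0.001]
contact_force: [0.4, 0.7, -0.9]
opening: 0.24
clock 7.2 pos [ 0.6048 -0.1185  0.1418] jaw yaw 15.21 tilt [-2.1e-03  5.0e-04 -1.0e+00] F [ 0.39  0.75 -0.94] op 0.24
shift cm [-0.04  0.04  3.83]
turn z 0.01
```

```bash
python3 -m creep '[[255,0,0,0.5,0,0,0],[255,0,0,0.6,0,0,0],[255,0,0,0.6,0,0,0],[255,0,0,0.6,0,0,0],[255,0,0,0.5,0,0,0],[255,0,0,0.4,0,0,0],[255,0,0,0.2,0,0,0],[255,0,0,0.1,0,0,0],[255,0,0,0.1,0,0,0],[255,0,0,0,0,0,0]]'
python3 -c "
from h import *
delta([.6052,-.1187,.1025],15.2)"
```

```text
clock: 8.03
position: [0.6057, -0.1186, 0.1073]
tool_rot: [1.908, 2.496, 0.0]
contact_force: [-0.3, -0.1, -0.4]
opening: 0.237
clock 8.03 pos [ 0.6057 -0.1186  0.1073] jaw yaw 15.21 tilt [ 1.e-04 -0.e+00 -1.e+00] F [-0.26 -0.07 -0.36] op 0.237
shift cm [ 0.01 -0.05  0.48]
turn z 0.01
```

```bash
python3 -m creep '[[255,0,0,0.2,0,0,0],[255,0,0,0.1,0,0,0],[255,0,0,0,0,0,0]]'
python3 -m creep '[[255,0,0,0.1,0,0,0],[255,0,0,0,0,0,0]]'
python3 -m creep '[[255,0,0,0.05,0,0,0],[255,0,0,0,0,0,0]]'
```

```text
clock: 8.28
position: [0.6055, -0.1186, 0.1041]
tool_rot: [-1.908, -2.496, 0.0]
contact_force: [-0.6, 0.4, -1.0]
opening: 0.239
clock: 8.45
position: [0.6056, -0.1186, 0.1032]
tool_rot: [-1.908, -2.496, 0.0]
contact_force: [-0.4, -0.7, -1.3]
opening: 0.246
clock: 8.62
position: [0.6056, -0.1187, 0.1028]
tool_rot: [1.908, 2.496, 0.0]
contact_force: [1.3, -0.2, 0.1]
opening: 0.236
```

```bash
python3 -m creep '[[255,0,0,0.1,0,0,0],[255,0,0,0,0,0,0]]'
python3 -m creep '[[200,0,0,0,0,0,0],[170,0,0,0,0,0,0],[150,0,0,0,0,0,0],[130,0,0,0,0,0,0],[110,0,0,0,0,0,0],[110,0,0,0,0,0,0],[110,0,0,0,0,0,0]]'
python3 -m creep '[[110,0,0,-0.5,0,0,0],[110,0,0,-1,0,0,0],[110,0,0,-2,0,0,0],[80,0,0,-2.5,0,0,0],[60,0,0,-2.5,0,0,0],[60,0,0,-1.5,0,0,0],[60,0,0,0,0,0,0]]'
python3 - <<'E'
from h import *
delta([.508,.249,.2],24)
i,d=bot.get_image("side")
cv2.imwrite("pics/s6.png",cv2.resize(i[230:350,310:450],(700,600),interpolation=cv2.INTER_CUBIC))
E
```

```text
clock: 8.78
position: [0.6057, -0.1186, 0.1027]
tool_rot: [1.908, 2.496, 0.0]
contact_force: [-1.0, -0.0, 5.9]
opening: 0.237
clock: 9.37
position: [0.6056, -0.1186, 0.1017]
tool_rot: [-1.908, -2.496, 0.0]
contact_force: [-0.5, -0.1, -0.6]
opening: 0.568
clock: 9.95
position: [0.6081, -0.1191, 0.2071]
tool_rot: [1.904, 2.491, 0.005]
contact_force: [0.7, 0.3, 0.3]
opening: 0.762
clock 9.95 pos [ 0.6081 -0.1191  0.2071] jaw yaw 15.21 tilt [ 0.0074 -0.0014 -1.    ] F [0.7  0.34 0.26] op 0.762
shift cm [ 3.815e+01 -1.000e-02  5.800e-01]
turn z -8.79
```

View pics/s6.png

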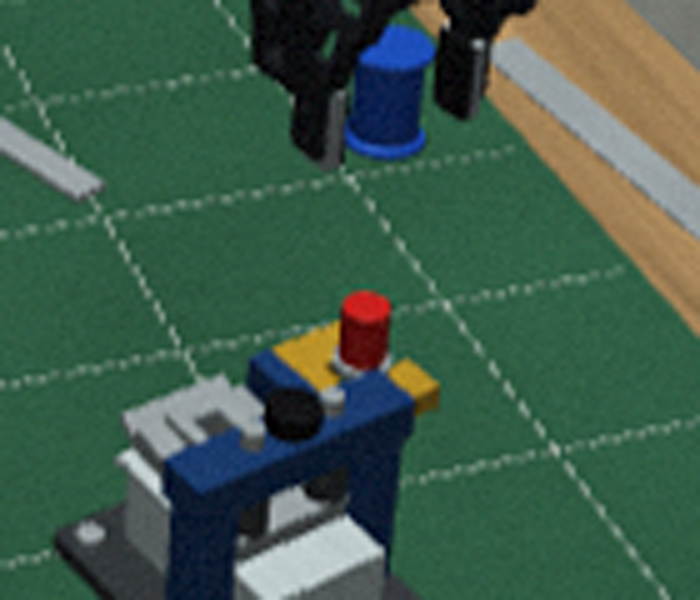

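The pin is parked upright in the notch (knob at (365,330), collar on the bracket) and released. Next I'll move above the gauge handle.

```bash
python3 -m creep '[[60,1,0,0,0,0,-4.4],[60,2,0.1,0,0,0,-4.4],[60,2.4,0.35,0,0,0,0],[60,2.4,0.35,0,0,0,0],[60,2.4,0.35,0,0,0,0],[60,2.4,0.35,0,0,0,0],[60,2.4,0.35,0,0,0,0],[60,2.4,0.35,0,0,0,0],[60,2.4,0.35,0,0,0,0],[60,2.4,0.35,0,0,0,0],[60,2.4,0.35,0,0,0,0],[60,2.4,0.35,0,0,0,0],[60,2.4,0.35,0,0,0,0],[60,2.4,0.35,0,0,0,0],[60,2.4,0.35,0,0,0,0],[60,1.5,0.2,0,0,0,0],[60,0.8,0.1,0,0,0,0],[60,0,0,0,0,0,0],[60,0,0,0,0,0,0]]' 100
python3 - <<'E'
from h import *
from scipy.optimize import least_squares
s,_=bot.get_image("side");t=cv2.imread("pics/top0.png")
def org(i,roi):
    h=cv2.cvtColor(i,cv2.COLOR_BGR2HSV);m=cv2.inRange(h,(5,130,60),(22,255,255));z=np.zeros_like(m);z[roi[1]:roi[3],roi[0]:roi[2]]=1;v,u=np.nonzero(m*z);return np.array([u.mean(),v.mean()]),len(u),(u.min(),u.max(),v.min(),v.max())
a=org(s,(270,225,330,270));b=org(t,(265,250,310,285));print(a,b)
g=np.radians(-66);gx=np.array([np.cos(g),np.sin(g),0]);gy=np.array([-gx[1],gx[0],0])
def cen(n,c):
    p=np.array([proj(n,c+x*gx+y*gy+[0,0,z]) for x in(-.04,.04) for y in(-.009,.009) for z in(-.015,.015)]).astype(np.float32)
    M=cv2.moments(cv2.convexHull(p));return np.array([M['m10']/M['m00'],M['m01']/M['m00']])
f=lambda x:np.r_[cen("side",x)-a[0],cen("top",x)-b[0]]
r=least_squares(f,[.508,.249,.015],x_scale=.01,diff_step=1e-3);print(r.x,f(r.x))
delta([.508,.249,.025],24)
E
```

```text
clock: 11.58
position: [0.5049, 0.2356, 0.2013]
tool_rot: [-1.71, -2.635, 0.002]
contact_force: [0.2, -0.5, 0.1]
opening: 0.765
(array([294.48971193, 246.60082305]), 243, (np.int64(285), np.int64(306), np.int64(237), np.int64(258))) (array([286.66473988, 271.21965318]), 173, (np.int64(274), np.int64(299), np.int64(264), np.int64(278)))
[0.50868633 0.25089337 0.01592621] [ 0.17079416 -0.01044603 -0.04432822  0.17763467]
clock 11.63 pos [0.5051 0.2352 0.2014] jaw yaw 23.99 tilt [-6.e-04 -8.e-04 -1.e+00] F [ 0.24 -0.62  0.88] op 0.764
shift cm [ 1.16  0.84 17.64]
turn z -0.01
```

```bash
python3 -m creep '[[60,0.6,0.5,1,0,0,0],[60,0.68,0.45,2,0,0,0],[60,0,0,2.5,0,0,0],[60,0,0,2.5,0,0,0],[60,0,0,2.5,0,0,0],[60,0,0,2.5,0,0,0],[60,0,0,1.8,0,0,0],[60,0,0,1.2,0,0,0],[60,0,0,0.8,0,0,0],[60,0,0,0.5,0,0,0],[60,0,0,0,0,0,0],[60,0,0,0,0,0,0]]' 100
python3 -c "
from h import *
delta([.5085,.2505,.027],24)"
```

```text
clock: 12.63
position: [0.5091, 0.2514, 0.029]
tool_rot: [1.711, 2.634, 0.001]
contact_force: [0.8, 0.6, 0.4]
opening: 0.765
clock 12.63 pos [0.5091 0.2514 0.029 ] jaw yaw 23.98 tilt [ 4.e-04  2.e-04 -1.e+00] F [0.78 0.59 0.39] op 0.765
shift cm [-0.06 -0.09  0.2 ]
turn z -0.02
```

```bash
python3 -m creep '[[60,0,-0.05,0.2,0,0,0],[120,0,0,0,0,0,0],[160,0,0,0,0,0,0],[190,0,0,0,0,0,0],[220,0,0,0,0,0,0],[255,0,0,0,0,0,0],[255,0,0,0,0,0,0],[255,0,0,0,0,0,0],[255,0,0,0,0,0,0],[255,0,0,0,0,0,0]]' 100
python3 -m creep '[[255,0,0,-0.3,0,0,0],[255,0,0,-0.7,0,0,0],[255,0,0,-1,0,0,0],[255,0,0,-1.2,0,0,0],[255,0,0,-1.2,0,0,0],[255,0,0,-0.8,0,0,0],[255,0,0,-0.4,0,0,0],[255,0,0,0,0,0,0],[255,0,0,0,0,0,0]]'
python3 - <<'E'
from h import *
i,d=bot.get_image("side")
s=bot.get_state();p=s["position"]
# handle centre stays 12mm below TCP nominally
z=.015+(p[2]-.0266)
T=np.array([.5253,-.1199,0])
print("handle z",z)
tgt=T-.165*xp; tgt[2]=p[2]+(.0535-z)
print("pre-insert target",tgt.round(4)); delta(tgt,15.2)
h=p.copy();h[2]=z;g=np.radians(-66);gx=np.array([np.cos(g),np.sin(g),0])
print("pred px: handle ctr",proj("side",h),"blade root",proj("side",h+.04*gx),"tip",proj("side",h+.135*gx))
cv2.imwrite("pics/s7.png",cv2.resize(i[200:290,260:380],(800,600),interpolation=cv2.INTER_CUBIC))
E
```

```text
clock: 13.47
position: [0.5086, 0.2515, 0.0275]
tool_rot: [1.711, 2.635, 0.001]
contact_force: [-1.7, -0.6, 6.7]
opening: 0.194
clock: 14.22
position: [0.5083, 0.2513, 0.0829]
tool_rot: [1.711, 2.635, 0.0]
contact_force: [-0.3, -0.9, -1.3]
opening: 0.19
handle z 0.07082137112385144
pre-insert target [0.482  0.0393 0.0651]
clock 14.27 pos [0.5079 0.2511 0.0824] jaw yaw 24.01 tilt [-6.e-04 -3.e-04 -1.e+00] F [ 0.04 -0.4  -1.5 ] op 0.187
shift cm [-18.3  -10.98   1.74]
turn z 8.81
pred px: handle ctr (np.float64(293.9219751726788), np.float64(229.34709393182658)) blade root (np.float64(303.3000921831543), np.float64(234.91786672455893)) tip (np.float64(327.0437423375832), np.float64(249.02202858697754))
```

View pics/s7.png

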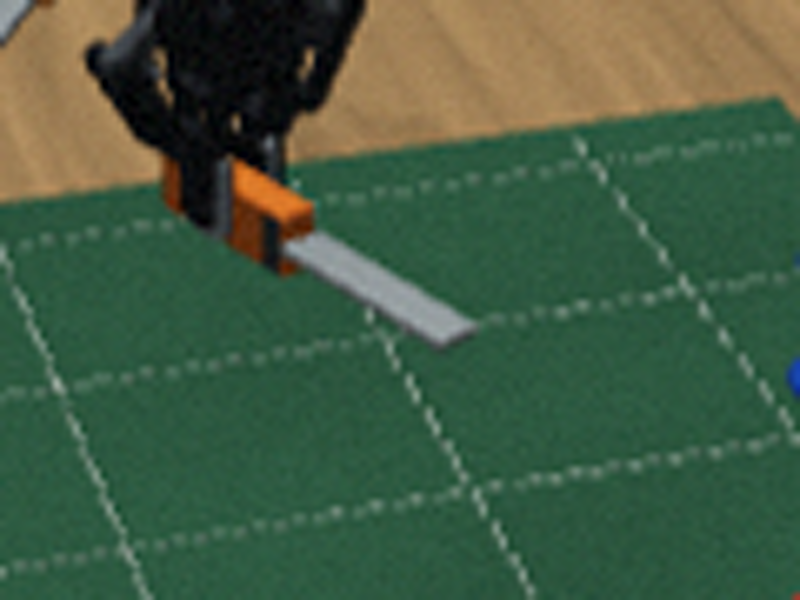

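Viewed 10 pictures so far. The gauge is held level, with the tip at full-image px (329,250) against a predicted (327,249). That matches the known side-camera bias, so the geometry holds. Moving to the point in front of the mouth.

```bash
python3 -m creep '[[255,-0.5,-0.3,0,0,0,0],[255,-1,-0.6,0,0,0,0],[255,-1.6,-1,0,0,0,0],[255,-1.8,-1.1,0,0,0,0],[255,-1.8,-1.1,0,0,0,0],[255,-1.8,-1.1,0,0,0,0],[255,-1.8,-1.1,0,0,0,0],[255,-1.8,-1.1,0,0,0,0],[255,-1.8,-1.1,0,0,0,0],[255,-1.8,-1.1,0,0,0,0],[255,-1.4,-0.7,0,0,0,0],[255,-0.8,-0.2,0,0,0,0],[255,-0.4,0,0,0,0,0],[255,0,0,0.3,0,0,3],[255,0,0,0.5,0,0,3],[255,0,0,0.5,0,0,2.8],[255,0,0,0.3,0,0,0],[255,0,0,0,0,0,0],[255,0,0,0,0,0,0]]'
python3 - <<'E'
from h import *
T=np.array([.5253,-.1199,0]);t=T-.165*xp;t[2]=.0667
delta(t,15.2)
i,d=bot.get_image("side")
p=bot.get_state()["position"].copy();p[2]-=.0125
print("tip pred",proj("side",p+.135*xp),"throat",proj("side",[*T[:2],.05]))
cv2.imwrite("pics/s8.png",cv2.resize(i[235:340,280:420],(800,600),interpolation=cv2.INTER_CUBIC))
E
```

```text
clock: 15.85
position: [0.4867, 0.0417, 0.0666]
tool_rot: [-1.906, -2.497, 0.0]
contact_force: [-0.1, -0.9, -1.0]
opening: 0.19
clock 15.85 pos [0.4867 0.0417 0.0666] jaw yaw 15.3 tilt [-5.e-04  1.e-04 -1.e+00] F [-0.09 -0.89 -0.99] op 0.19
shift cm [-0.1  -0.51 -0.01]
turn z 0.1
tip pred (np.float64(340.1394925038214), np.float64(307.16809228430793)) throat (np.float64(346.2268908401264), np.float64(317.0911105485989))
```

View pics/s8.png

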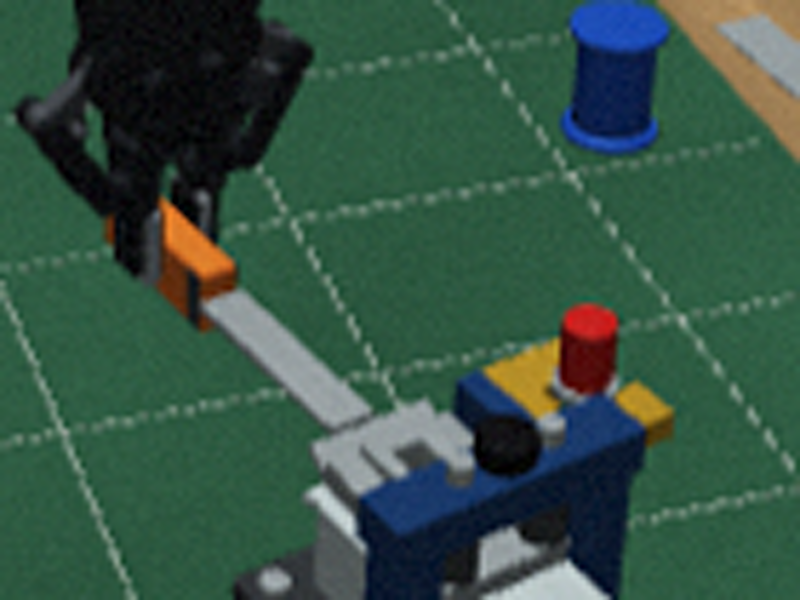

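The blade is level and lined up with the mouth, but 5 mm off toward the bracket. I'll correct that and start inserting while watching the force.

```bash
python3 -m creep '[[255,0,-0.25,0,0,0,0],[255,0,-0.25,0,0,0,0],[255,0,0,0,0,0,0],[255,-0.4,0,0,0,0,0],[255,-0.5,0,0,0,0,0],[255,-0.5,0,0,0,0,0],[255,-0.4,0,0,0,0,0],[255,-0.2,0,0,0,0,0],[255,0,0,0,0,0,0]]'
python3 -m creep '[[255,-0.3,0,0,0,0,0],[255,-0.4,0,0,0,0,0],[255,-0.4,0,0,0,0,0],[255,-0.4,0,0,0,0,0],[255,0,0,0,0,0,0]]'
python3 -c "
from h import *
T=np.array([.5253,-.1199,0]);t=T-.135*xp;t[2]=.0665
delta(t,15.2);F=bot.get_state();print('Fx',F['contact_force']@xp,'Fy',F['contact_force']@yp, F['wrist_torque'].round(2))"
```

```text
clock: 16.65
position: [0.4875, 0.0202, 0.0668]
tool_rot: [1.909, 2.495, 0.0]
contact_force: [0.4, 0.5, -2.2]
opening: 0.19
clock: 17.07
position: [0.4914, 0.0056, 0.0668]
tool_rot: [1.908, 2.495, -0.0]
contact_force: [1.1, -0.3, -2.3]
opening: 0.186
clock 17.07 pos [0.4914 0.0056 0.0668] jaw yaw 15.17 tilt [ 2.e-04 -3.e-04 -1.e+00] F [ 1.1  -0.35 -2.31] op 0.186
shift cm [ 0.5  -0.02  0.03]
turn z -0.03
Fx 0.6235886980966269 Fy 0.9663871338841832 [ 0.04 -0.02  0.03]
```

```bash
python3 -m creep '[[255,-0.3,0,0.05,0,0,0],[255,-0.4,0,0.05,0,0,0],[255,-0.4,0,0,0,0,0],[255,-0.4,0,0,0,0,0],[255,-0.4,0,0,0,0,0],[255,-0.3,0,0,0,0,0],[255,0,0,0,0,0,0],[255,0,0,0,0,0,0]]'
cat > f.py <<'E'
from h import *
T=np.array([.5253,-.1199,0]);s=bot.get_state();p=s["position"]
print("depth mm",round((p-T)@xp*1000+135,1),"lat",round((p-T)@yp*1000,1),"z",p[2].round(4),"Fx",round(s['contact_force']@xp,2),"Fy",round(s['contact_force']@yp,2),"Fz",s['contact_force'][2].round(2),"M",s['wrist_torque'].round(2),"t",round(s["clock"],2))
E
python3 f.py
```

```text
clock: 17.73
position: [0.4969, -0.0151, 0.0658]
tool_rot: [-1.908, -2.495, -0.0]
contact_force: [-0.0, -0.5, -1.6]
opening: 0.193
depth mm 26.4 lat 0.1 z 0.0658 Fx 0.47 Fy -0.15 Fz -1.63 M [0.02 0.02 0.03] t 17.73
```

```bash
python3 -m creep '[[255,-0.3,0,0,0,0,0],[255,-0.3,0,0,0,0,0],[255,-0.2,0,0,0,0,0],[255,0,0,0,0,0,0]]' >/dev/null; python3 f.py
python3 -m creep '[[255,-0.1,0,0,0,0,0],[255,-0.1,0,0,0,0,0]]' >/dev/null; python3 f.py
python3 -m creep '[[255,-0.1,0,0,0,0,0],[255,-0.1,0,0,0,0,0]]' >/dev/null; python3 f.py
python3 -m creep '[[255,-0.1,0,0,0,0,0],[255,-0.1,0,0,0,0,0]]' >/dev/null; python3 f.py
python3 -m creep '[[255,-0.1,0,0,0,0,0],[255,-0.1,0,0,0,0,0]]' >/dev/null; python3 f.py
```

```text
depth mm 34.6 lat 0.2 z 0.0658 Fx 0.95 Fy -0.59 Fz -1.27 M [ 0.01 -0.01 -0.01] t 18.07
depth mm 36.2 lat 0.1 z 0.0658 Fx 0.12 Fy 0.6 Fz -1.97 M [-0.02  0.01  0.07] t 18.23
depth mm 38.3 lat 0.1 z 0.0658 Fx -0.06 Fy 1.17 Fz -1.68 M [0.02 0.05 0.02] t 18.4
depth mm 40.3 lat 0.1 z 0.0658 Fx 0.26 Fy 0.55 Fz -1.83 M [ 0.    0.01 -0.03] t 18.57
depth mm 42.3 lat 0.1 z 0.0658 Fx -0.57 Fy 0.72 Fz -2.7 M [ 0.06  0.04 -0.01] t 18.73
```

```bash
for k in 1 2 3; do
:; done
python3 -m creep '[[255,-0.1,0,0,0,0,0],[255,-0.05,0,0,0,0,0]]' >/dev/null; python3 f.py
python3 -m creep '[[255,-0.1,0,0,0,0,0],[255,-0.05,0,0,0,0,0]]' >/dev/null; python3 f.py
python3 -m creep '[[255,-0.1,0,0,0,0,0],[255,-0.05,0,0,0,0,0]]' >/dev/null; python3 f.py
python3 -m creep '[[255,-0.1,0,0,0,0,0],[255,-0.05,0,0,0,0,0]]' >/dev/null; python3 f.py
```

```text
depth mm 43.9 lat 0.1 z 0.0658 Fx -0.26 Fy -0.04 Fz -1.29 M [ 0.03  0.02 -0.05] t 18.9
depth mm 45.3 lat 0.1 z 0.0658 Fx -0.41 Fy -0.17 Fz -1.89 M [ 0.05 -0.01 -0.01] t 19.07
depth mm 46.8 lat 0.1 z 0.0658 Fx -0.59 Fy 0.05 Fz -1.93 M [ 0.08  0.1  -0.04] t 19.23
depth mm 48.3 lat 0.1 z 0.0658 Fx -0.35 Fy 0.67 Fz -1.63 M [0.14 0.   0.01] t 19.4
```

```bash

python3 -m creep '[[255,-0.1,0,0,0,0,0],[255,-0.05,0,0,0,0,0]]' >/dev/null; python3 f.py
python3 -m creep '[[255,-0.1,0,0,0,0,0],[255,-0.05,0,0,0,0,0]]' >/dev/null; python3 f.py
python3 -m creep '[[255,-0.1,0,0,0,0,0],[255,-0.05,0,0,0,0,0]]' >/dev/null; python3 f.py
python3 -m creep '[[255,-0.1,0,0,0,0,0],[255,-0.05,0,0,0,0,0]]' >/dev/null; python3 f.py
```

```text
depth mm 49.5 lat 0.1 z 0.0658 Fx -2.39 Fy -0.18 Fz -1.42 M [ 0.4   0.04 -0.02] t 19.57
depth mm 50.6 lat -0.0 z 0.0656 Fx -4.64 Fy 0.2 Fz -1.88 M [0.89 0.2  0.04] t 19.73
depth mm 52.3 lat -0.0 z 0.0657 Fx -4.2 Fy 0.47 Fz -1.79 M [0.89 0.27 0.01] t 19.9
depth mm 54.1 lat -0.0 z 0.0657 Fx -4.5 Fy -0.7 Fz -1.99 M [ 0.86  0.28 -0.  ] t 20.07
```

Contact starts at about 49.3 mm, with Fx stepping to about -4.5 N. About 8 mm past that, at roughly 57.5 mm, should lift the plate by 1 mm.

```bash

python3 -m creep '[[255,-0.1,0,0,0,0,0],[255,-0.05,0,0,0,0,0]]' >/dev/null; python3 f.py
python3 -m creep '[[255,-0.1,0,0,0,0,0],[255,-0.05,0,0,0,0,0],[255,0,0,0,0,0,0]]' >/dev/null; python3 f.py
python3 - <<'E'
from h import *
i,d=bot.get_image("side")
a=cv2.imread("pics/side0.png")
t,_=bot.get_image("top");t0=cv2.imread("pics/top0.png")
# upper plate vs fixed head: image shift of the plate patch rel. to fixed patch
def sh(A,B,r):
    g=lambda x:cv2.cvtColor(x[r[1]:r[3],r[0]:r[2]],cv2.COLOR_BGR2GRAY).astype(np.float32)
    return cv2.phaseCorrelate(g(A),g(B),cv2.createHanningWindow((r[2]-r[0],r[3]-r[1]),cv2.CV_32F))
b=cv2.imread("pics/s8.png")
p=bot.get_state()["position"].copy();p[2]-=.0125
print("handle pred",proj("side",p),"front end",proj("side",p+.04*xp))
for n,f in(("knob ",(.604,-.1176,.092)),):print(n,proj("side",f))
cv2.imwrite("pics/s9.png",np.hstack([cv2.resize(i[255:345,310:400],(600,600),interpolation=cv2.INTER_CUBIC)]))
ref=cv2.resize(b,(140,105),interpolation=cv2.INTER_AREA);full=a.copy();full[235:340,280:420]=ref
for nm,r in(("plate",(333,305,365,325)),("fixed",(345,318,385,360))):print(nm,sh(full,i,r))
for o in(a,i): 
    h=cv2.cvtColor(o,cv2.COLOR_BGR2HSV);print([ (lambda q:(q[1].mean().round(2),q[0].mean().round(2),len(q[0])))(np.nonzero(cv2.inRange(h,lo,hi)[ys,xs])) for lo,hi,ys,xs in(((105,120,40),(130,255,255),slice(225,270),slice(370,405)),((20,120,80),(35,255,255),slice(390,440),slice(300,345)))])
E
```

```text
depth mm 55.7 lat 0.1 z 0.0658 Fx -4.05 Fy -1.11 Fz -2.48 M [ 0.98  0.26 -0.01] t 20.23
depth mm 57.3 lat 0.1 z 0.0658 Fx -4.22 Fy -0.66 Fz -1.8 M [0.88 0.25 0.03] t 20.48
handle pred (np.float64(326.58561457379903), np.float64(297.40076819830296)) front end (np.float64(336.51253487704406), np.float64(306.68672818851377))
knob  (np.float64(380.64330318316354), np.float64(294.657639614515))
plate ((-0.011267216405052238, 0.027429896559269196), 0.9127562254667282)
fixed ((-0.053119340871628395, 0.2371877123718562), 0.9438527976142036)
[(np.float64(16.98), np.float64(22.87), 378), (np.float64(22.54), np.float64(18.6), 433)]
[(np.float64(16.98), np.float64(22.93), 378), (np.float64(22.58), np.float64(18.68), 443)]
```

View pics/s9.png

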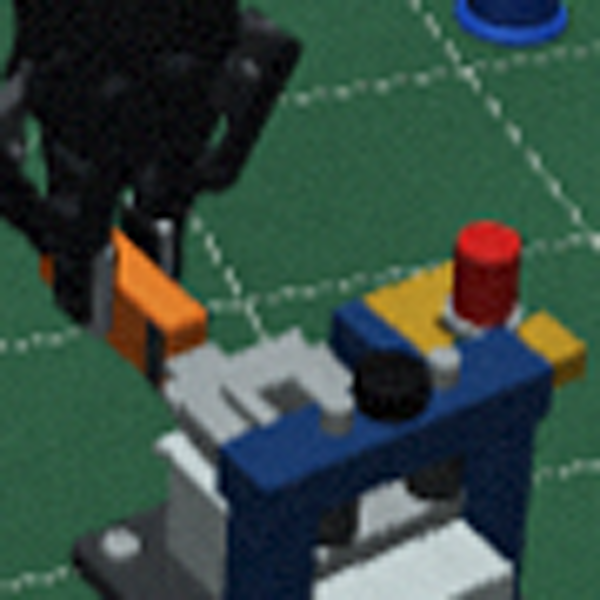

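The crop shows the handle front near (185,345) where predicted, so the gauge hasn't slipped, and the pin is still parked upright. I'll measure the plate lift more carefully against the earlier resting-plate images.

```bash
cat > lift.py <<'E'
from h import *
im=np.mean([bot.get_image("side")[0].astype(np.float32) for _ in range(10)],0)
T=np.array([.5253,-.1199,0]);q=T+.02*xp+[0,0,.070]
print("px per mm up",np.subtract(proj("side",q+[0,0,.001]),proj("side",q)))
i8=np.clip(im,0,255).astype(np.uint8)
for f,(y0,y1,x0,x1),S in(("s8",(235,340,280,420),(800,600)),("s6",(230,350,310,450),(700,600))):
    ref=cv2.cvtColor(cv2.imread(f"pics/{f}.png"),6);cur=cv2.cvtColor(cv2.resize(i8[y0:y1,x0:x1],S,interpolation=cv2.INTER_CUBIC),6)
    sx,sy=S[0]/(x1-x0),S[1]/(y1-y0)
    for nm,(a,b,c,d) in(("plate",(340,308,360,317)),("bar",(346,312,385,345)),("bar2",(370,300,392,318)),("base",(330,322,345,338))):
        sl=np.s_[int((b-y0)*sy):int((d-y0)*sy),int((a-x0)*sx):int((c-x0)*sx)]
        try:
            cc,W=cv2.findTransformECC(ref[sl],cur[sl],np.eye(2,3,dtype=np.float32),cv2.MOTION_TRANSLATION,(3,200,1e-7),None,5)
            print(f,nm,"dx,dy px",round(W[0,2]/sx,3),round(W[1,2]/sy,3),"cc",round(cc,3))
        except cv2.error as e: print(f,nm,"fail")
E
python3 lift.py; python3 f.py
```

```text
px per mm up [ 0.02249508 -0.37047639]
s8 plate dx,dy px -0.017 -0.31 cc 0.947
s8 bar dx,dy px -0.025 -0.179 cc 0.994
s8 bar2 dx,dy px 0.053 -0.05 cc 0.993
s8 base dx,dy px 0.022 -0.018 cc 0.997
s6 plate dx,dy px 0.032 -0.26 cc 0.9
s6 bar dx,dy px -0.03 -0.198 cc 0.996
s6 bar2 dx,dy px 0.049 -0.052 cc 0.993
s6 base dx,dy px 0.026 -0.012 cc 0.997
depth mm 57.3 lat 0.1 z 0.0658 Fx -3.64 Fy 0.39 Fz -2.09 M [0.7  0.19 0.  ] t 21.08
```

The image gives about 0.7 mm and likely reads low because the patch includes static parts. Geometry gives about 1.0 mm. I'll go 1 mm further and settle.

```bash
python3 -m creep '[[255,-0.1,0,0,0,0,0],[255,0,0,0,0,0,0],[255,0,0,0,0,0,0],[255,0,0,0,0,0,0]]'; python3 f.py; python3 lift.py | grep -E "plate|base"
python3 - <<'E'
from h import *
t,_=bot.get_image("top");t0=cv2.imread("pics/top0.png")
for nm,(a,b,c,d) in dict(spool=(305,178,337,208),jar=(472,300,500,325),tray=(448,182,490,225)).items():
    w=cv2.createHanningWindow((c-a,d-b),cv2.CV_32F);g=lambda x:cv2.cvtColor(x[b:d,a:c],6).astype(np.float32);print(nm,cv2.phaseCorrelate(g(t0),g(t),w))
E
```

```text
clock: 21.42
position: [0.5053, -0.0457, 0.0658]
tool_rot: [-1.908, -2.496, -0.0]
contact_force: [-1.6, 4.7, -2.7]
opening: 0.187
depth mm 58.2 lat 0.2 z 0.0658 Fx -4.97 Fy -0.26 Fz -2.73 M [0.98 0.27 0.02] t 21.42
s8 plate dx,dy px -0.056 -0.346 cc 0.94
s8 base dx,dy px 0.03 -0.011 cc 0.997
s6 plate dx,dy px -0.038 -0.347 cc 0.922
s6 base dx,dy px 0.032 -0.0 cc 0.997
spool ((-0.04185436451373903, 0.13290230656184931), 0.9290354942282041)
jar ((-0.04539279076087688, 0.5027512453695167), 0.9710212399164836)
tray ((0.5636664604890278, 0.6236896102708585), 0.9164022031242465)
```

The image now gives about 0.93 mm of lift and geometry gives 1.1 mm, with steady drag of about 5 N. Handing in.

```bash
python3 -c "
from plant import bot
print(bot.sign_off())"
```

```text
the job is handed in; nothing more can be done
None
```

I parked the locking pin in the bracket notch, then slid the smaller feeler gauge into the gap until it dragged, and handed the job in while still gripping it. The clock read about 22 s of the 61 s allowed.

**Pin:** I drew it straight up and moved it 78 mm along the press to the notch. I lowered it until the collar took about 6 N, then let go. The last close picture shows it upright with the collar on the bracket.

**Gauge:** the blade entered level. Drag began at about 49 mm deep and I stopped at about 58 mm, with roughly 5 N of steady drag. The geometry gives about 1.1 mm of plate lift and comparing images gives about 0.93 mm, both close to the 1 mm asked. The handle had not slipped in the grip when last checked, about 1 mm before the final depth.

**Bystanders:** the arm never went near the spool, jar or tray. The spool's image shift was negligible. The jar and tray showed shifts of 0.5 to 0.8 pixel (about 2 mm), which I took as image noise and did not check further.

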